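Slide the cover plate off the ledge into the chute

ROBOT

A 6-joint arm with a two-finger parallel gripper is mounted at the origin on the work surface. World frame = base frame: x ahead of the robot, y to its left, z up, the work surface at z = 0. Lengths are in mm, angles in rad, forces in N, time in s.
With the tool pointing down it reaches from about 350 to 975 mm from the base axis. Payload 17.4 kg.
Tool frame: the origin (TCP) lies midway between the tips of the shut fingers; the grasp point (between the pads) lies 19 mm behind it; z points along the fingers, y is the direction in which the jaws open and shut (so a half turn about z gives the same grasp; the last joint's range is limited). The gripper opens to 85 mm and grips with 20 to 120 N. Pads are 22 mm wide; open, the fingers measure 114 mm over their backs; the gripper's body (76 mm by 85 mm) begins 54 mm behind the grasp point. The pads swing forward as they close: fully open they stand 13 mm farther back than shut.
Start: joints at [1.217, 0.116, 1.442, -0, 1.584, -0.038], TCP at [209.648, 641.623, 231.303] pointing down, gripper open.
Joint ranges: [-2.83, 2.83], [-0.83, 2.19], [0.07, 2.5], [-1.14, 4.28], [0.01, 3], [-2.97, 2.97]. Speed limits (rad/s): [1.89, 1.89, 2.22, 3.14, 3.14, 3.14].

INTERFACE

Orientations are given as a unit quaternion [w, x, y, z].
In Python, from rig import robot, snapshot gives the robot as it stands.
- The arm moves only by the tool drive_tool, never from a script. Its argument "rows" is one flat list of numbers, 7 for each row, row after row: the shift along the tool's x, y, z in units of 0.15 m (1.0 is 0.15 m), then the turn, a rotation vector about the tool's x, y, z in units of 180 degrees (1.0 is 180 degrees), then the gripper's target within -1 to 1 (fully open at 1, half-way at 0, shut at -1). In form: [dx, dy, dz, ax, ay, az, hand, dx, dy, dz, ax, ay, az, hand, ...]. A call has exactly 5 rows; each row is the pose to reach, as a shift and turn from the pose commanded when the call began, along the tool's axes at that moment, turning the shorter way round; what a row does not reach only later rows make up. A row lasts 1/10 s, in which the tool goes at most 50 mm and 8.59 degrees, less where a joint would pass 70% of its speed; a pose out of reach is approached as far as the arm can. A call with a number of a shift or a turn outside -1 to 1 is refused whole. A call with a gripper value outside its range is refused whole. The fingers move at their own pace and stop on an object; the grip force is fixed at half the most. Time passes only in rows, so rows that repeat a pose let the fingers close, or fill a call up. It gives the time, the measured TCP pose, the force and the opening at its end, in the units of the state.
- robot.read_state(): the state, without advancing time (a new reading comes with each control period).
- snapshot(name): name is "scene" or "top"; returns a dict with "img" (384x512x3 uint8, red, green, blue), "fx", "fy", "cx", "cy" (pixels), "k1" (the pictures are not rectified: a ray, as slopes to the right and down, at radius r is drawn at 1 + k1 r^2 times it, then the intrinsics apply), "world_from_camera" (4x4, takes a point from camera to world coordinates). Camera axes: x right, y down, z forward; pixel columns grow to the right and rows downward; lengths in mm; the calibration is good to about 2 mm. A picture is of the moment at which its call begins. There is no depth.
- robot.sign_off(): hands the job in, once; it reports no verdict.
The state is a dict: "t": time; "joint_positions": joint angles; "joint_vel": joint speeds; "tau": joint torques, N m; "tool_pos": TCP position; "ee_rot": TCP orientation; "contact_force": force on the tool from outside, world axes, zero at the start; "ft_torque": the same for the moment, N m; "gripper_width": finger opening in mm.
Only numpy, scipy, OpenCV 4.12 (cv2) and the standard library are available. Lean on these libraries where they do the work, as an engineer would, in place of code of your own. Each camera call takes 0.05 s, during which the arm holds its last target.

TASK

At the stripping stand, gently push the catch chute along its runners until it is fully home against its stop under the ledge. Then slide the flat gasket-faced cover plate along the ledge and off its open end, so that it drops into the chute and comes to rest in there; press it down firmly enough to drag it, but never press on plate, chute or stand with more than 25 N, and do not lift the plate. Leave the loose tools and small parts around the stand where they are.

Things in the scene. Friction and masses are not known exactly. Their poses are not given: they have to be found in the camera images.
- lip (a point): Middle of the open end (lip) of the fixed stand's ledge, level with the top of its sprung rubber floor, 120 mm above the bench. y: level, from the ledge out over the chute (the way the plate slides); x across; z up. The ledge is a channel 74 mm wide, 127 mm long (y -127 to 0). Side walls and closed rear wall: 8 mm thick, tops 10 mm above this point, level with the plate's top.
- plate_top (a point): Centre of the upper face (brown gasket) of the loose flat steel plate, 70 (x) by 90 (y) by 10 mm, about 0.45 kg. It lies flat in the channel, axes along the lip's, rear edge within 3 mm of the rear wall, 2 mm free at each side: at first only its upper face can be reached. Shut fingertips bearing on it with 14 to 20 N drag it along; with less they slip.
- plate_mid (a point): Centre of the same plate, half-way through its thickness (5 mm below plate_top). Pressed down, plate and sprung floor sink at 1 to 3 N until the plate bottoms on two hidden hard rails, 3 to 18 mm down (set differently each time); let go, they rise again. The plate tips off the ledge once its centre is past the lip.
- plate_front (a point): Middle of the plate's edge that is nearer the lip, 45 mm from the centre, half-way through the thickness.
- plate_rear (a point): Middle of the plate's rear edge (away from the lip), 45 mm from the centre, half-way through the thickness. Once the plate has been dragged forward far enough and let rise, shut fingertips fit into the channel behind it and can push there with about 5 N.
- chute (a joint): Distance in m of the sheet-metal catch chute from home: 0 = fully home against its hard stop, its mouth 3 mm from the lip; larger = drawn out along the lip's +y axis, at most 0.09. It slides on runners with about 6 N of friction and stays where it is left.
- chute_end (a point): Middle of the top edge of the chute's outer end wall, on its outer face (looking away from the ledge), 80 mm above the bench. The wall is upright, 110 mm wide (x), 8 mm thick, from 10 to 80 mm above the bench; push its outer face towards the ledge. At home this point is 185 mm from the lip along y.
- chute_tray (a point): Point on the catch tray's floor, 16 mm above the bench, 130 mm from the lip along y when home. The chute is open on top, 102 mm wide inside. A slope from under the lip (88 mm high) runs down to the flat tray (lip y 92 to 177 when home). Side walls reach 100 mm beside the slope, 70 mm beside the tray.
- wrench: Loose open-end wrench lying on the bench, bystander; origin under its middle.
- screwdriver: Loose screwdriver lying on the bench, bystander; origin under its middle.
- washer: Loose flat washer, 44 mm diameter, 5 mm thick, bystander; origin at the centre of its underside.
- socket: Loose upright steel socket, 28 mm diameter, 40 mm high, bystander; origin at the centre of its underside.

How it is judged:
By the outcome, as a careful person would: the job done as asked, in the order asked, and still so for the second after the job is handed in, with the robot touching nothing.
It also fails if it takes over 67 s, if anything falls off the work surface, if the arm or the gripper's body presses on something with over 40 N, if the wrist force passes 120 N, or if a joint passes its speed limit or range.

## Working session

There is one attempt and no reset: what is moved stays moved. The work goes in short steps, Python scripts to look and compute and a tool call to move; the robot and the scene stay as the last step left them, time stands still between calls to the robot, and variables do not carry over. Pictures are saved under pics/ and viewed, and the job is handed in when it is done.

Besides the shell and the picture viewer there is one more tool, called after "Emit:" as a command line: name --argument value ..., lists and objects as JSON in quotes. drive_tool: Moves the arm, as the interface text tells. Shifts and turns lie within -1 to 1; 1 stands for 0.15 m of shift or 180 degrees of turn. Its arguments: {"type":"object","properties":{"rows":{"type":"array"}},"required":["rows"]}

```bash
ls; mkdir -p pics; python3 - <<'E'
from rig import robot, snapshot
import cv2,pickle
print(robot.read_state())
d={}
for n in("scene","top"):
    s=snapshot(n); d[n]=s
    cv2.imwrite(f"pics/{n}0.png",cv2.resize(s["img"][:,:,::-1],(800,600),interpolation=cv2.INTER_CUBIC))
    print({k:v for k,v in s.items() if k!="img"})
pickle.dump(d,open("s0.pkl","wb"))
E
```

```text
pics
{'t': 0.0, 'joint_positions': array([ 1.21721199e+00,  1.16497982e-01,  1.44228259e+00, -1.12892574e-05,
        1.58401014e+00, -3.77995649e-02]), 'joint_vel': array([-0.00027745,  0.00127425,  0.00130815, -0.00013117, -0.0023983 ,
        0.00166098]), 'tau': array([ 3.88825312e-03, -7.32001162e+01, -6.32499361e+01,  1.80549823e-04,
        6.31826028e-03,  1.26773461e-04]), 'tool_pos': array([209.57211974, 641.43283775, 230.54332806]), 'ee_rot': array([-1.10942443e-04,  1.57237203e-01,  9.87560683e-01, -5.88695582e-04]), 'contact_force': array([-0.05486193, -0.10277372, -0.37842587]), 'ft_torque': array([ 0.04211473,  0.02955142, -0.01287862]), 'gripper_width': 85.22774312225596}
{'fx': 410.96018668110736, 'fy': 410.96018668110736, 'cx': 252.48113523647422, 'cy': 196.10611155909012, 'k1': 0.025635978715303372, 'world_from_camera': array([[-8.81366659e-01,  2.69711258e-01, -3.87877108e-01,
         8.52522959e+02],
       [ 4.72328852e-01,  5.20287645e-01, -7.11481709e-01,
         6.95040425e+02],
       [ 9.91304024e-03, -8.10281805e-01, -5.85956592e-01,
         6.54359484e+02],
       [ 0.00000000e+00,  0.00000000e+00,  0.00000000e+00,
         1.00000000e+00]])}
{'fx': 373.0628648028173, 'fy': 373.0628648028173, 'cx': 257.9567626559797, 'cy': 189.3554140105154, 'k1': -0.005436663038077003, 'world_from_camera': array([[ 1.08777314e-02, -9.96022845e-01,  8.84317087e-02,
         3.67621169e+02],
       [-9.99880373e-01, -1.18069755e-02, -9.99174633e-03,
         4.47629609e+00],
       [ 1.09961186e-02, -8.83124423e-02, -9.96032127e-01,
         9.73112659e+02],
       [ 0.00000000e+00,  0.00000000e+00,  0.00000000e+00,
         1.00000000e+00]])}
```

View pics/scene0.png

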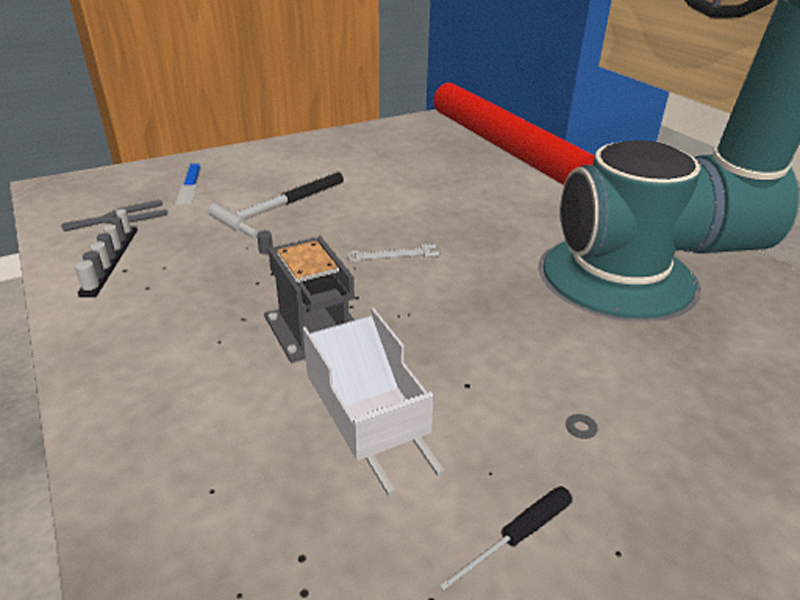

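View pics/top0.png

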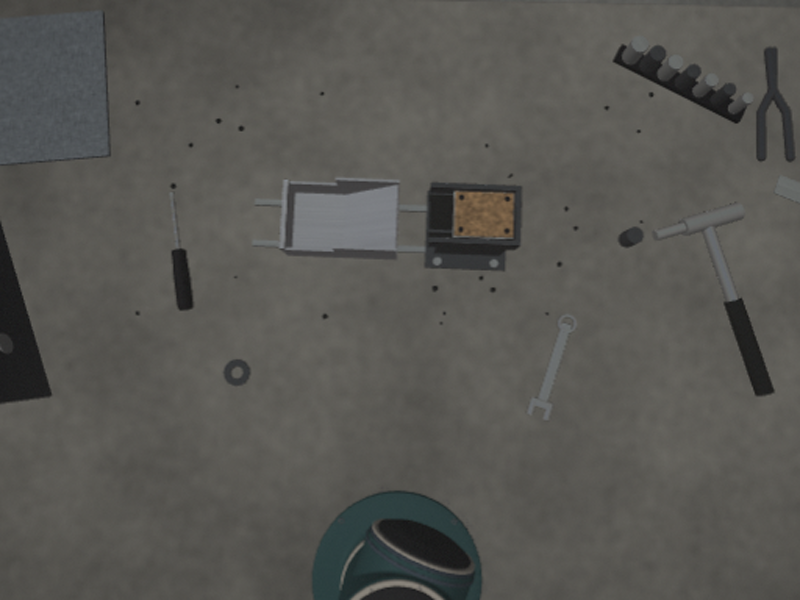

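```bash
python3 - <<'E'
import pickle,cv2
d=pickle.load(open("s0.pkl","rb"))
def crop(n,x0,y0,w,h,f,o):
    c=d[n]["img"][y0:y0+h,x0:x0+w,::-1]
    c=cv2.convertScaleAbs(c,alpha=1.6,beta=10) if n=="top" else c
    c=cv2.resize(c,None,fx=f,fy=f,interpolation=cv2.INTER_CUBIC)
    for k in range(0,w,10): cv2.putText(c,str(x0+k),(k*f,8),0,.3,(0,255,255));cv2.line(c,(k*f,10),(k*f,16),(0,255,255))
    for k in range(0,h,10): cv2.putText(c,str(y0+k),(0,k*f+4),0,.3,(0,255,255))
    cv2.imwrite(o,c)
crop("top",155,105,190,75,4,"pics/tc.png")
crop("scene",160,140,130,150,4,"pics/sc.png")
E
```

```text
(no output)
```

View pics/tc.png

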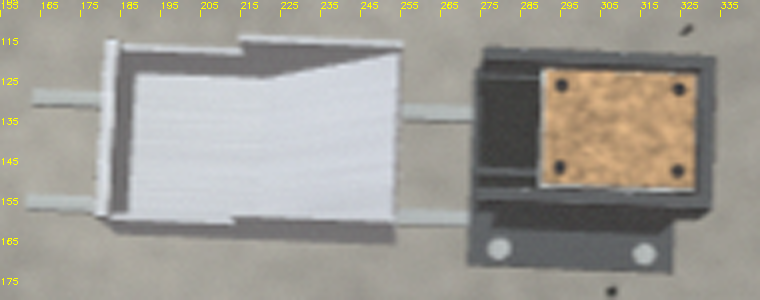

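View pics/sc.png

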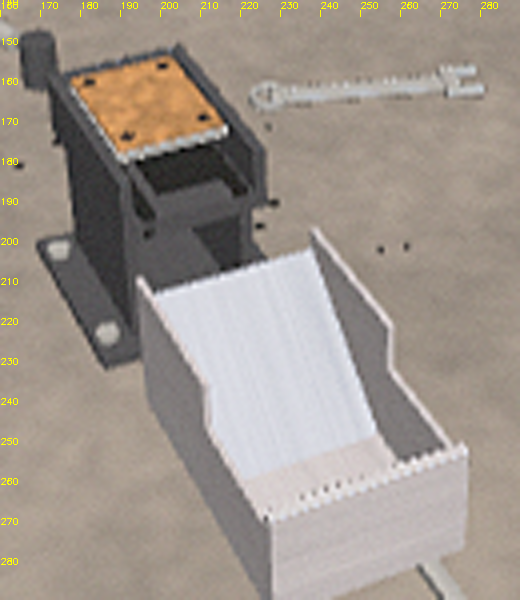

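```bash
cat > h.py <<'E'
import numpy as np,cv2
def proj(s,P):
    T=np.linalg.inv(s["world_from_camera"]); P=np.atleast_2d(P)
    c=P@T[:3,:3].T+T[:3,3]; a=c[:,:2]/c[:,2:]; r2=(a**2).sum(1,keepdims=True)
    a=a*(1+s["k1"]*r2); return a*[s["fx"],s["fy"]]+[s["cx"],s["cy"]]
def lip2w(p,P):
    P=np.atleast_2d(np.array(P,float)); c,s=np.cos(p[2]),np.sin(p[2])
    return np.c_[p[0]+c*P[:,0]-s*P[:,1], p[1]+s*P[:,0]+c*P[:,1], 120+P[:,2]]
E
cat > fit.py <<'E'
import pickle
from h import *
from scipy.optimize import least_squares
d=pickle.load(open("s0.pkl","rb"))
# lipframe (x,y,z), px ; g plate front y, q chute
def model(p):
    g,q=p[3],p[4]
    top=[(35,g,10),(35,g-90,10),(-35,g-90,10),(-35,g,10),(45,-135,10),(-45,-135,10),(45,0,10),
         (55,185+q,-40),(-55,185+q,-40),(55,3+q,-20),(-55,3+q,-20)]
    sc=[(35,g-90,10),(-35,g-90,10),(-35,g,10),(35,g,10),(-55,185+q,-40),(55,185+q,-40),(-55,3+q,-20),(55,3+q,-20)]
    return proj(d["top"],lip2w(p,top)),proj(d["scene"],lip2w(p,sc))
T=np.array([(290.2,122.5),(329.3,123),(329,152),(290,151.5),(333.75,119.25),(332.75,157.5),(276.5,117),(181.7,115),(179.2,158.5),(255.5,115.5),(253.5,160)])
S=np.array([(177,160.5),(205.3,154.3),(217,172),(190.5,179.3),(160+466/4,140+448/4),(160+270/4,140+518/4),(160+316/4,140+230/4),(160+139/4,140+278/4)])
def f(p):
    a,b=model(p); return np.r_[(a-T).ravel(),(b-S).ravel()]
r=least_squares(f,[480,-30,0,-35,.04*1000],loss="soft_l1",x_scale=[10,10,.1,10,10])
print(r.x,r.cost); a,b=model(r.x); print(np.c_[T,(a-T).round(1)]); print(np.c_[S,(b-S).round(1)])
E
python3 fit.py
```

```text
[ 5.66385302e+02 -4.18839066e+01 -2.99883746e-02 -3.31096831e+01
  4.42434398e+01] 11.735199121075444
[[ 2.9020e+02  1.2250e+02 -3.0000e-01 -9.0000e-01]
 [ 3.2930e+02  1.2300e+02 -5.0000e-01  3.0000e-01]
 [ 3.2900e+02  1.5200e+02 -9.0000e-01  1.2000e+00]
 [ 2.9000e+02  1.5150e+02 -1.1000e+00  0.0000e+00]
 [ 3.3375e+02  1.1925e+02  3.0000e-01  0.0000e+00]
 [ 3.3275e+02  1.5750e+02  4.0000e-01  2.0000e-01]
 [ 2.7650e+02  1.1700e+02 -8.0000e-01 -2.0000e-01]
 [ 1.8170e+02  1.1500e+02 -8.0000e-01 -5.0000e-01]
 [ 1.7920e+02  1.5850e+02 -1.0000e+00  5.0000e-01]
 [ 2.5550e+02  1.1550e+02 -1.0000e-01 -1.0000e-01]
 [ 2.5350e+02  1.6000e+02  0.0000e+00  8.0000e-01]]
[[ 1.7700e+02  1.6050e+02 -1.0000e-01 -1.5000e+00]
 [ 2.0530e+02  1.5430e+02 -1.9000e+00 -1.4000e+00]
 [ 2.1700e+02  1.7200e+02  0.0000e+00 -2.0000e+00]
 [ 1.9050e+02  1.7930e+02 -1.5000e+00 -2.3000e+00]
 [ 2.7650e+02  2.5200e+02  8.0000e-01 -2.0000e-01]
 [ 2.2750e+02  2.6950e+02 -5.0000e-01 -2.0000e-01]
 [ 2.3900e+02  1.9750e+02 -0.0000e+00 -1.6000e+00]
 [ 1.9475e+02  2.0950e+02 -1.1000e+00 -9.0000e-01]]
```

```bash
cat >> h.py <<'E'
from scipy.spatial.transform import Rotation as Ro
LIP=np.array([566.4,-41.9,-.03])
def Rlip():  # desired tool: x=lip y, z down
    c,s=np.cos(LIP[2]),np.sin(LIP[2]); x=np.array([-s,c,0]); z=np.array([0,0,-1.]); return np.c_[x,np.cross(z,x),z]
def go(world):
    from rig import robot
    s=robot.read_state(); w,x,y,z=s["ee_rot"]; R=Ro.from_quat([x,y,z,w])
    dp=R.inv().apply(np.array(world)-s["tool_pos"])/150
    rv=(R.inv()*Ro.from_matrix(Rlip())).as_rotvec()/np.pi
    print("t",s["t"],"pos",s["tool_pos"].round(1),"F",s["contact_force"].round(1),"w",round(s["gripper_width"],1)); print("shift",dp.round(3),"turn",rv.round(4))
def wp(world):
    c,s=np.cos(LIP[2]),np.sin(LIP[2]); a=np.array(world[:2])-LIP[:2]
    return np.array([c*a[0]+s*a[1],-s*a[0]+c*a[1],world[2]-120])
E
python3 -c "
from h import *
t=lip2w(LIP,[(0,280,60)])[0];print(t);go(t)"
```

```text
[574.79874006 237.97400945 180.        ]
t 0.1 pos [209.6 641.4 230.6] F [-0.7  0.4 -0.6] w 85.4
shift [-3.15  -1.8    0.339] turn [-3.00e-04  2.00e-04  4.09e-01]
```

Emit:
drive_tool --rows '[-0.25,-0.14,0.02,0,0,0.034,-1,-0.5,-0.28,0.04,0,0,0.068,-1,-0.75,-0.42,0.06,0,0,0.102,-1,-1,-0.57,0.1,0,0,0.136,-1,-1,-0.57,0.1,0,0,0.136,-1]'

```text
t: 0.6
tool_pos: [328.2, 510.5, 215.5]
ee_rot: [0.0, 0.366, 0.93, -0.001]
contact_force: [-0.1, 0.5, 0.6]
gripper_width: 12.3
```

```bash
python3 -c "
from h import *
t=lip2w(LIP,[(0,280,60)])[0];go(t)"
```

```text
t 0.6 pos [328.2 510.5 215.5] F [-0.1  0.5  0.6] w 12.3
shift [-2.441 -0.208  0.239] turn [-2.000e-04  5.000e-04  2.707e-01]
```

Emit:
drive_tool --rows '[-0.25,-0.02,0.02,0,0,0.034,-1,-0.5,-0.04,0.04,0,0,0.068,-1,-0.75,-0.06,0.06,0,0,0.102,-1,-1,-0.08,0.08,0,0,0.136,-1,-1,-0.08,0.1,0,0,0.17,-1]'

```text
t: 1.1
tool_pos: [430.0, 401.2, 201.0]
ee_rot: [0.0, 0.599, 0.801, -0.0]
contact_force: [-0.1, -0.0, -0.3]
gripper_width: -0.1
```

```bash
python3 -c "
from h import *
t=lip2w(LIP,[(0,280,60)])[0];go(t)"
```

```text
t 1.1 pos [430.  401.2 201. ] F [-0.1 -0.  -0.3] w -0.1
shift [-1.317  0.617  0.141] turn [0.     0.0003 0.1009]
```

Emit:
drive_tool --rows '[-0.25,0.12,0.03,0,0,0.025,-1,-0.5,0.24,0.06,0,0,0.05,-1,-0.75,0.36,0.09,0,0,0.075,-1,-1,0.47,0.12,0,0,0.1009,-1,-1,0.617,0.141,0,0.0003,0.1009,-1]'

```text
t: 1.6
tool_pos: [561.4, 283.7, 179.9]
ee_rot: [-0.0, 0.717, 0.697, -0.0]
contact_force: [-0.2, 1.0, 0.2]
gripper_width: -0.0
```

```bash
python3 -c "
from h import *
t=lip2w(LIP,[(0,270,-70)])[0];go(t)"
```

```text
t 1.6 pos [561.4 283.7 179.9] F [-0.2  1.   0.2] w -0.0
shift [-0.369  0.098  0.866] turn [-0.0001 -0.      0.0005]
```

Emit:
drive_tool --rows '[-0.2,0.05,0.2,0,0,0,-1,-0.369,0.098,0.4,0,0,0,-1,-0.369,0.098,0.6,0,0,0,-1,-0.369,0.098,0.866,0,0,0,-1,-0.369,0.098,0.866,0,0,0,-1]'

```text
t: 2.1
tool_pos: [570.8, 230.4, 44.8]
ee_rot: [-0.002, 0.715, 0.699, -0.003]
contact_force: [0.0, -1.0, -0.9]
gripper_width: -0.0
```

```bash
python3 - <<'E'
from h import *
from rig import snapshot
go(lip2w(LIP,[(0,245,-70)])[0])
a=[cv2.resize(snapshot(n)["img"][100:340,130:400,::-1] if n=="scene" else snapshot(n)["img"][60:200,100:360,::-1],None,fx=2.9,fy=2.9) for n in("scene","top")]
cv2.imwrite("pics/a.png",a[0][:600]);cv2.imwrite("pics/b.png",a[1])
E
```

```text
t 2.1 pos [570.8 230.4  44.8] F [ 0.  -1.  -0.9] w -0.0
shift [-0.182  0.024 -0.035] turn [-0.0025  0.0006  0.0023]
```

View pics/a.png

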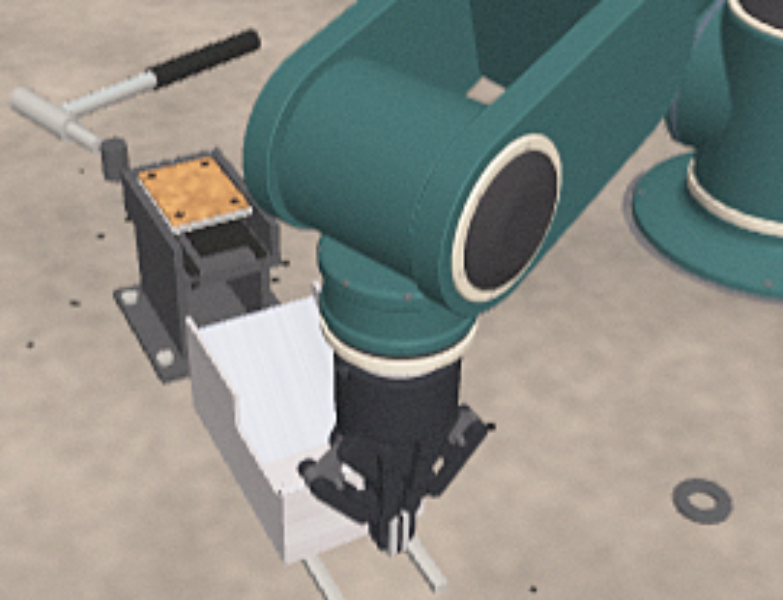

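Emit:
drive_tool --rows '[-0.04,0.01,0,0,0,0,-1,-0.08,0.02,0,0,0,0,-1,-0.12,0.024,0,0,0,0,-1,-0.14,0.024,0,0,0,0,-1,-0.16,0.024,0,0,0,0,-1]'

```text
t: 2.7
tool_pos: [576.6, 206.6, 50.6]
ee_rot: [-0.0, 0.715, 0.699, 0.0]
contact_force: [0.6, 0.0, -0.5]
gripper_width: 0.2
```

Emit:
drive_tool --rows '[-0.02,0,0,0,0,0,-1,-0.04,0,0,0,0,0,-1,-0.06,0,0,0,0,0,-1,-0.08,0,0,0,0,0,-1,-0.1,0,0,0,0,0,-1]'

```text
t: 3.2
tool_pos: [576.1, 192.5, 50.2]
ee_rot: [-0.001, 0.715, 0.699, 0.001]
contact_force: [-0.4, 6.5, -0.4]
gripper_width: 0.0
```

Emit:
drive_tool --rows '[-0.02,0,0,0,0,0,-1,-0.04,0,0,0,0,0,-1,-0.06,0,0,0,0,0,-1,-0.08,0,0,0,0,0,-1,-0.1,0,0,0,0,0,-1]'

```text
t: 3.7
tool_pos: [575.7, 177.5, 50.1]
ee_rot: [-0.001, 0.715, 0.699, 0.001]
contact_force: [0.3, 6.5, -0.9]
gripper_width: 0.2
```

Emit:
drive_tool --rows '[-0.02,0,0,0,0,0,-1,-0.04,0,0,0,0,0,-1,-0.06,0,0,0,0,0,-1,-0.07,0,0,0,0,0,-1,-0.08,0,0,0,0,0,-1]'

```text
t: 4.2
tool_pos: [575.4, 165.5, 50.1]
ee_rot: [-0.001, 0.715, 0.699, 0.001]
contact_force: [-2.1, 6.1, 0.2]
gripper_width: -0.0
```

```bash
python3 - <<'E'
from h import *
from rig import snapshot,robot
s=snapshot("top");print(robot.read_state()["tool_pos"],robot.read_state()["contact_force"])
c=cv2.convertScaleAbs(s["img"][100:175,155:345,::-1],alpha=1.6,beta=10)
cv2.imwrite("pics/b2.png",cv2.resize(c,None,fx=4,fy=4,interpolation=2))
E
```

```text
[575.3619131  165.29810058  50.16667257] [-0.10004552  5.12974057  0.53382184]
```

View pics/b2.png

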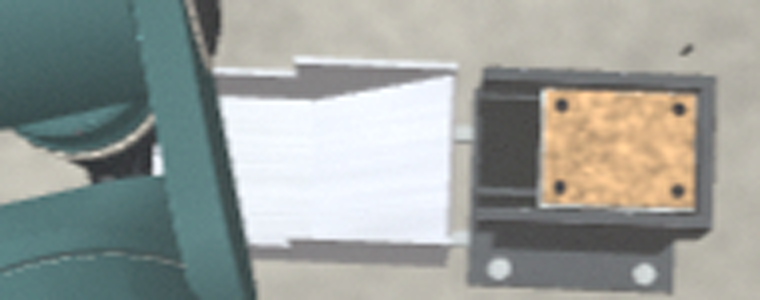

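Emit:
drive_tool --rows '[-0.013,0,0,0,0,0,-1,-0.026,0,0,0,0,0,-1,-0.036,0,0,0,0,0,-1,-0.046,0,0,0,0,0,-1,-0.053,0,0,0,0,0,-1]'

```text
t: 4.75
tool_pos: [575.2, 157.5, 50.2]
ee_rot: [-0.001, 0.715, 0.699, 0.001]
contact_force: [-2.1, 5.9, 0.7]
gripper_width: -0.1
```

Emit:
drive_tool --rows '[-0.004,0,0,0,0,0,-1,-0.008,0,0,0,0,0,-1,-0.012,0,0,0,0,0,-1,-0.016,0,0,0,0,0,-1,-0.02,0,0,0,0,0,-1]'

```text
t: 5.25
tool_pos: [575.1, 154.6, 50.2]
ee_rot: [-0.001, 0.715, 0.699, 0.001]
contact_force: [-1.3, 5.2, -0.1]
gripper_width: 0.1
```

Emit:
drive_tool --rows '[-0.004,0,0,0,0,0,-1,-0.007,0,0,0,0,0,-1,-0.01,0,0,0,0,0,-1,-0.012,0,0,0,0,0,-1,-0.014,0,0,0,0,0,-1]'

```text
t: 5.75
tool_pos: [575.1, 154.2, 50.2]
ee_rot: [-0.002, 0.715, 0.699, 0.002]
contact_force: [-0.3, 23.1, -2.7]
gripper_width: 0.3
```

Emit:
drive_tool --rows '[0.03,0,0,0,0,0,-1,0.12,0,0,0,0,0,-1,0.2,0,-0.1,0,0,0,-1,0.2,0,-0.4,0,0,0,-1,0.2,0,-0.7,0,0,0,-1]'

```text
t: 6.25
tool_pos: [575.4, 182.8, 156.9]
ee_rot: [-0.001, 0.715, 0.699, -0.0]
contact_force: [0.6, -0.4, 0.0]
gripper_width: -0.0
```

```bash
python3 -c "
from h import *
go(lip2w(LIP,[(0,-80,45)])[0])"
```

```text
t 6.25 pos [575.4 182.8 156.9] F [ 0.6 -0.4  0. ] w -0.0
shift [-2.032 -0.03  -0.055] turn [-0.0004 -0.0001  0.0024]
```

Emit:
drive_tool --rows '[-0.25,0,-0.06,0,0,0,-1,-0.5,0,-0.1,0,0,0,-1,-0.75,0,-0.15,0,0,0,-1,-1,-0.015,-0.2,0,0,0.0024,-1,-1,-0.015,-0.2,0,0,0.0024,-1]'

```text
t: 6.75
tool_pos: [570.4, 29.2, 187.6]
ee_rot: [0.001, 0.719, 0.695, 0.001]
contact_force: [1.0, 0.5, -0.2]
gripper_width: 0.1
```

Emit:
drive_tool --rows '[-0.25,0,0,0,0,0,-1,-0.5,0,0,0,0,0,-1,-0.75,0,0,0,0,0,-1,-1,-0.015,0,0,0,0,-1,-1,-0.015,0,0,0,0,-1]'

```text
t: 7.25
tool_pos: [563.2, -120.4, 185.8]
ee_rot: [0.0, 0.719, 0.695, 0.0]
contact_force: [0.1, 0.9, 1.1]
gripper_width: -0.3
```

```bash
python3 - <<'E'
from h import *
from rig import snapshot,robot
import pickle
go(lip2w(LIP,[(0,-82,25)])[0])
d={}
for n in ("scene","top"):
    s=snapshot(n);d[n]=s
    c=s["img"][130:300,150:340,::-1] if n=="scene" else cv2.convertScaleAbs(s["img"][90:190,155:345,::-1],alpha=1.6,beta=10)
    f=3.5 if n=="scene" else 4
    cv2.imwrite(f"pics/c_{n}.png",cv2.resize(c,None,fx=f,fy=f,interpolation=2))
pickle.dump(d,open("s1.pkl","wb"))
E
```

```text
t 7.25 pos [ 563.2 -120.4  185.8] F [0.1 0.9 1.1] w -0.3
shift [-0.023  0.005  0.272] turn [ 0.0001 -0.     -0.0011]
```

View pics/c_scene.png

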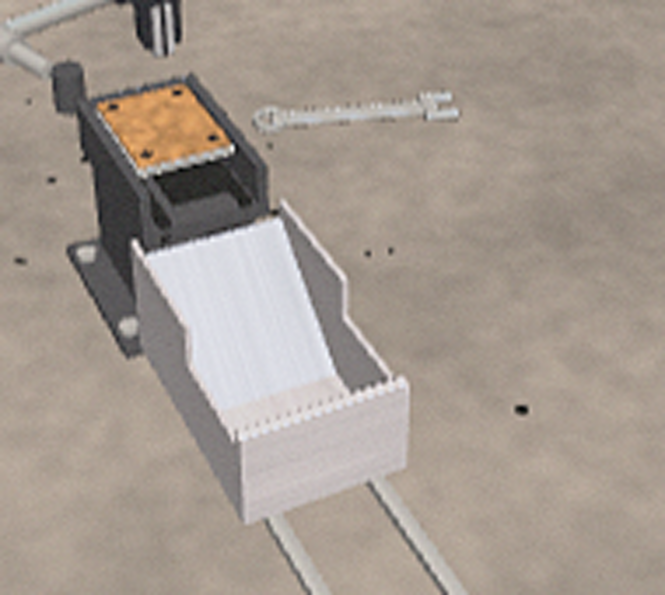

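View pics/c_top.png

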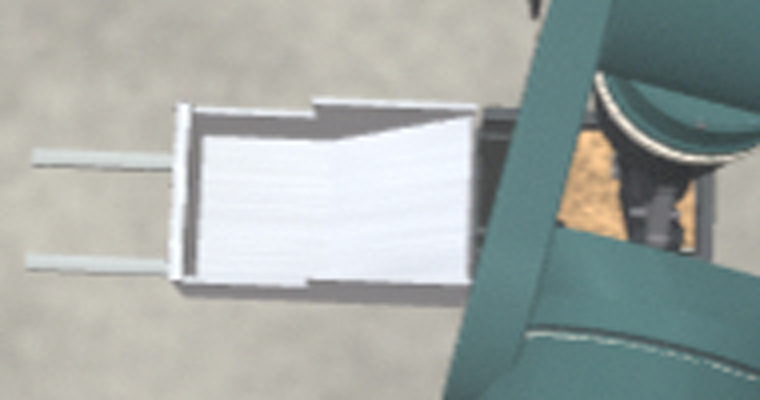

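Emit:
drive_tool --rows '[-0.02,0.005,0.07,0,0,-0.0011,-1,-0.03,0.005,0.14,0,0,-0.0011,-1,-0.03,0.005,0.2,0,0,-0.0011,-1,-0.03,0.005,0.26,0,0,-0.0011,-1,-0.03,0.005,0.3,0,0,-0.0011,-1]'

```text
t: 7.85
tool_pos: [563.6, -122.0, 138.6]
ee_rot: [-0.001, 0.717, 0.697, -0.0]
contact_force: [-0.0, -1.1, 0.2]
gripper_width: -0.0
```

Emit:
drive_tool --rows '[0,0,0.01,0,0,0,-1,0,0,0.02,0,0,0,-1,0,0,0.03,0,0,0,-1,0,0,0.04,0,0,0,-1,0,0,0.05,0,0,0,-1]'

```text
t: 8.35
tool_pos: [563.9, -122.4, 132.5]
ee_rot: [-0.0, 0.717, 0.697, 0.0]
contact_force: [-0.4, 0.4, -0.6]
gripper_width: -0.2
```

Emit:
drive_tool --rows '[0,0,0.006,0,0,0,-1,0,0,0.012,0,0,0,-1,0,0,0.018,0,0,0,-1,0,0,0.024,0,0,0,-1,0,0,0.03,0,0,0,-1]'

```text
t: 8.85
tool_pos: [563.9, -122.4, 127.9]
ee_rot: [-0.0, 0.717, 0.697, 0.0]
contact_force: [-0.4, 0.1, 0.8]
gripper_width: 0.2
```

Emit:
drive_tool --rows '[0,0,0.005,0,0,0,-1,0,0,0.01,0,0,0,-1,0,0,0.015,0,0,0,-1,0,0,0.02,0,0,0,-1,0,0,0.02,0,0,0,-1]'

```text
t: 9.35
tool_pos: [563.9, -122.4, 124.8]
ee_rot: [-0.0, 0.717, 0.697, 0.0]
contact_force: [-0.9, -1.0, 1.4]
gripper_width: -0.2
```

Emit:
drive_tool --rows '[0,0,0.003,0,0,0,-1,0,0,0.006,0,0,0,-1,0,0,0.008,0,0,0,-1,0,0,0.01,0,0,0,-1,0,0,0.01,0,0,0,-1]'

```text
t: 9.85
tool_pos: [563.9, -122.4, 123.3]
ee_rot: [-0.0, 0.717, 0.697, 0.0]
contact_force: [-0.5, -0.4, 1.7]
gripper_width: -0.1
```

Emit:
drive_tool --rows '[0,0,0.003,0,0,0,-1,0,0,0.006,0,0,0,-1,0,0,0.008,0,0,0,-1,0,0,0.01,0,0,0,-1,0,0,0.01,0,0,0,-1]'

```text
t: 10.35
tool_pos: [563.9, -122.4, 121.9]
ee_rot: [-0.0, 0.717, 0.697, 0.0]
contact_force: [0.4, -0.2, 1.8]
gripper_width: -0.0
```

Emit:
drive_tool --rows '[0,0,0.003,0,0,0,-1,0,0,0.006,0,0,0,-1,0,0,0.008,0,0,0,-1,0,0,0.01,0,0,0,-1,0,0,0.01,0,0,0,-1]'

```text
t: 10.85
tool_pos: [563.9, -122.4, 120.3]
ee_rot: [-0.0, 0.717, 0.697, 0.0]
contact_force: [-0.7, -1.7, 2.4]
gripper_width: 0.1
```

```bash
python3 -c "
from h import *
go([0,0,0])"
```

```text
t 10.85 pos [ 563.9 -122.4  120.3] F [-0.7 -1.7  2.4] w 0.1
shift [ 0.712 -3.78   0.803] turn [-0.     -0.0003  0.0008]
```

Emit:
drive_tool --rows '[0,0,0.003,0,0,0,-1,0,0,0.006,0,0,0,-1,0,0,0.008,0,0,0,-1,0,0,0.01,0,0,0,-1,0,0,0.01,0,0,0,-1]'

```text
t: 11.35
tool_pos: [563.9, -122.4, 118.8]
ee_rot: [-0.0, 0.717, 0.697, 0.0]
contact_force: [-0.1, -0.9, 1.3]
gripper_width: -0.2
```

Emit:
drive_tool --rows '[0,0,0.003,0,0,0,-1,0,0,0.006,0,0,0,-1,0,0,0.008,0,0,0,-1,0,0,0.01,0,0,0,-1,0,0,0.01,0,0,0,-1]'

```text
t: 11.85
tool_pos: [563.9, -122.4, 117.4]
ee_rot: [-0.0, 0.717, 0.697, 0.0]
contact_force: [-0.7, -0.7, 2.5]
gripper_width: -0.3
```

Emit:
drive_tool --rows '[0,0,0.003,0,0,0,-1,0,0,0.006,0,0,0,-1,0,0,0.008,0,0,0,-1,0,0,0.01,0,0,0,-1,0,0,0.01,0,0,0,-1]'

```text
t: 12.35
tool_pos: [563.9, -122.4, 115.9]
ee_rot: [-0.0, 0.717, 0.697, 0.0]
contact_force: [-0.0, -0.7, 1.2]
gripper_width: -0.3
```

Emit:
drive_tool --rows '[0,0,0.003,0,0,0,-1,0,0,0.006,0,0,0,-1,0,0,0.008,0,0,0,-1,0,0,0.01,0,0,0,-1,0,0,0.01,0,0,0,-1]'

```text
t: 12.85
tool_pos: [563.9, -122.4, 114.9]
ee_rot: [-0.0, 0.717, 0.697, 0.0]
contact_force: [-2.5, -0.4, 6.9]
gripper_width: -0.4
```

Emit:
drive_tool --rows '[0,0,0.001,0,0,0,-1,0,0,0.002,0,0,0,-1,0,0,0.003,0,0,0,-1,0,0,0.004,0,0,0,-1,0,0,0.004,0,0,0,-1]'

```text
t: 13.35
tool_pos: [564.0, -122.4, 114.8]
ee_rot: [-0.0, 0.717, 0.697, 0.0]
contact_force: [-4.9, -0.1, 12.1]
gripper_width: -0.2
```

Emit:
drive_tool --rows '[0,-0.001,0.001,0,0,0,-1,0,-0.002,0.002,0,0,0,-1,0,-0.002,0.003,0,0,0,-1,0,-0.002,0.003,0,0,0,-1,0,-0.002,0.003,0,0,0,-1]'

```text
t: 13.85
tool_pos: [564.0, -122.4, 114.9]
ee_rot: [0.0, 0.717, 0.697, 0.001]
contact_force: [-4.2, 0.4, 14.7]
gripper_width: -0.1
```

Emit:
drive_tool --rows '[0.002,0,0.001,0,0,0,-1,0.006,0,0.002,0,0,0,-1,0.012,0,0.002,0,0,0,-1,0.02,0,0.002,0,0,0,-1,0.028,0,0.002,0,0,0,-1]'

```text
t: 14.35
tool_pos: [564.5, -119.1, 114.8]
ee_rot: [0.001, 0.717, 0.697, 0.001]
contact_force: [-0.2, -7.2, 13.6]
gripper_width: 0.3
```

Emit:
drive_tool --rows '[0.012,0,0.001,0,0,0,-1,0.024,0,0.002,0,0,0,-1,0.036,0,0.003,0,0,0,-1,0.048,0,0.003,0,0,0,-1,0.06,0,0.003,0,0,0,-1]'

```text
t: 14.85
tool_pos: [565.0, -110.2, 114.8]
ee_rot: [0.002, 0.717, 0.697, 0.001]
contact_force: [0.6, -8.5, 16.8]
gripper_width: 0.0
```

```bash
cat > look.py <<'E'
from h import *
from rig import snapshot,robot
import sys
n,o=sys.argv[1:3]
s=snapshot(n); print({k:robot.read_state()[k].round(1) for k in("tool_pos","contact_force")},robot.read_state()["t"])
c=s["img"][130:300,150:340,::-1] if n=="scene" else cv2.convertScaleAbs(s["img"][90:190,155:345,::-1],alpha=1.6,beta=10)
f=3.5 if n=="scene" else 4
cv2.imwrite(f"pics/{o}.png",cv2.resize(c,None,fx=f,fy=f,interpolation=2))
E
python3 look.py scene d1
```

```text
{'tool_pos': array([ 565. , -110. ,  114.8]), 'contact_force': array([-0.2, -7.2, 16.5])} 14.9
```

View pics/d1.png

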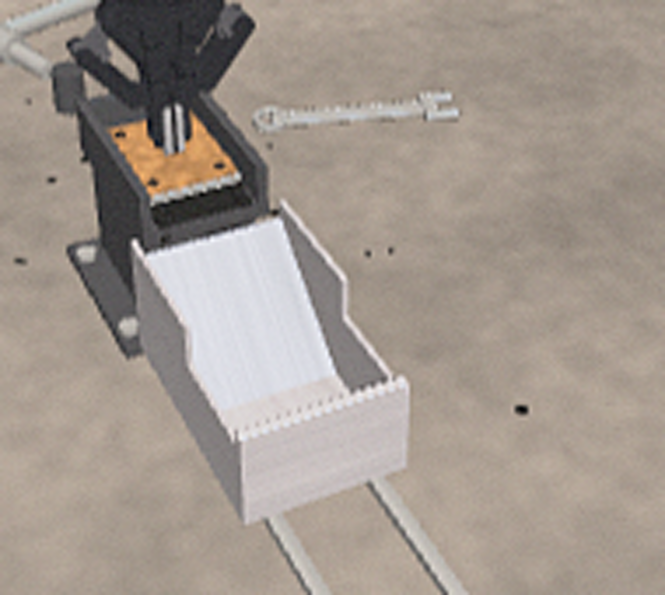

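```bash
python3 - <<'E'
from h import *
import pickle
s=pickle.load(open("s1.pkl","rb"))["scene"]
for z in(10,-5):
  for g in(-35,-23):
    print(z,g,((proj(s,lip2w(LIP,[(35,g,z),(-35,g,z)]))-[150,130])*3.5).round())
E
```

```text
10 -35 [[136. 163.]
 [233. 139.]]
10 -23 [[142. 172.]
 [240. 147.]]
-5 -35 [[137. 182.]
 [234. 157.]]
-5 -23 [[143. 191.]
 [241. 166.]]
```

Emit:
drive_tool --rows '[0.016,0,0,0,0,0,-1,0.032,0,0,0,0,0,-1,0.048,0,0,0,0,0,-1,0.064,0,0,0,0,0,-1,0.08,0,0,0,0,0,-1]'

```text
t: 15.4
tool_pos: [565.3, -98.2, 114.8]
ee_rot: [0.002, 0.717, 0.697, 0.001]
contact_force: [-0.0, -8.8, 16.7]
gripper_width: -0.1
```

Emit:
drive_tool --rows '[0.018,0,0,0,0,0,-1,0.036,0,0,0,0,0,-1,0.054,0,0,0,0,0,-1,0.072,0,0,0,0,0,-1,0.09,0,0,0,0,0,-1]'

```text
t: 15.9
tool_pos: [565.7, -84.7, 114.8]
ee_rot: [0.002, 0.717, 0.697, 0.001]
contact_force: [0.6, -8.6, 15.9]
gripper_width: 0.1
```

Emit:
drive_tool --rows '[0.018,0,0,0,0,0,-1,0.036,0,0,0,0,0,-1,0.054,0,0,0,0,0,-1,0.072,0,0,0,0,0,-1,0.09,0,0,0,0,0,-1]'

```text
t: 16.4
tool_pos: [566.1, -71.2, 114.8]
ee_rot: [0.002, 0.717, 0.697, 0.001]
contact_force: [0.2, -7.9, 16.6]
gripper_width: -0.1
```

```bash
python3 look.py scene d2
```

```text
{'tool_pos': array([566.1, -70.8, 114.8]), 'contact_force': array([ 0.3, -6.9, 17. ])} 16.45
```

View pics/d2.png

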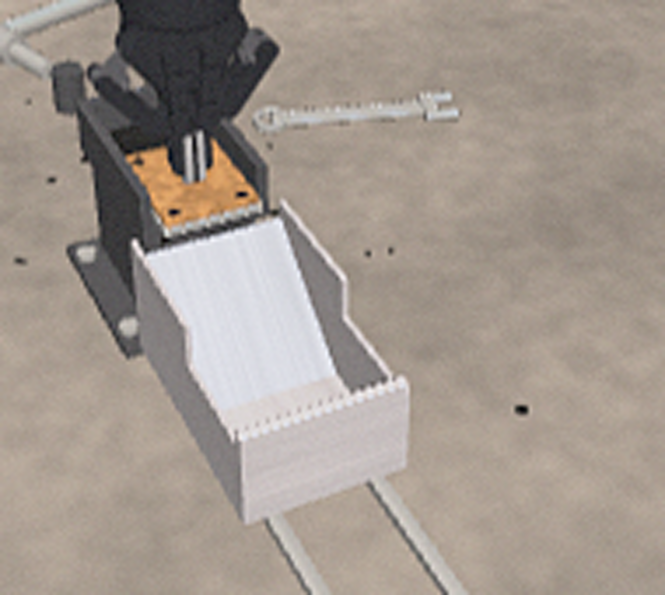

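Emit:
drive_tool --rows '[0.016,0,0,0,0,0,-1,0.032,0,0,0,0,0,-1,0.044,0,0,0,0,0,-1,0.054,0,0,0,0,0,-1,0.054,0,0,0,0,0,-1]'

```text
t: 16.95
tool_pos: [566.3, -62.9, 114.8]
ee_rot: [0.002, 0.717, 0.697, 0.001]
contact_force: [-0.4, -6.8, 16.8]
gripper_width: -0.5
```

Emit:
drive_tool --rows '[0,0,-0.02,0,0,0,-1,0,0,-0.04,0,0,0,-1,0,0,-0.07,0,0,0,-1,0,0,-0.1,0,0,0,-1,0,0,-0.13,0,0,0,-1]'

```text
t: 17.45
tool_pos: [565.1, -62.0, 132.3]
ee_rot: [-0.001, 0.717, 0.697, 0.0]
contact_force: [-0.0, -1.1, 0.5]
gripper_width: 0.1
```

Emit:
drive_tool --rows '[0,0,-0.1,0,0,0,-1,-0.1,0,-0.15,0,0,0,-1,-0.3,0,-0.15,0,0,0,-1,-0.48,0,-0.15,0,0,0,-1,-0.48,0,-0.15,0,0,0,-1]'

```text
t: 17.95
tool_pos: [563.1, -137.2, 155.3]
ee_rot: [0.0, 0.718, 0.697, 0.0]
contact_force: [-1.2, -0.4, 0.0]
gripper_width: -0.2
```

```bash
python3 look.py scene d3; python3 look.py top d3t; python3 -c "
from h import *
go(lip2w(LIP,[(0,-95,25)])[0])"
```

```text
{'tool_pos': array([ 563.1, -135.9,  155.2]), 'contact_force': array([ 1.1, -0.2,  0.4])} 18.0
{'tool_pos': array([ 563.2, -134.9,  155.1]), 'contact_force': array([-0.2,  0.7,  0.6])} 18.05
t 18.05 pos [ 563.2 -134.9  155.1] F [-0.2  0.7  0.6] w -0.0
shift [-0.013  0.003  0.067] turn [ 0.     -0.0003  0.0004]
```

View pics/d3.png

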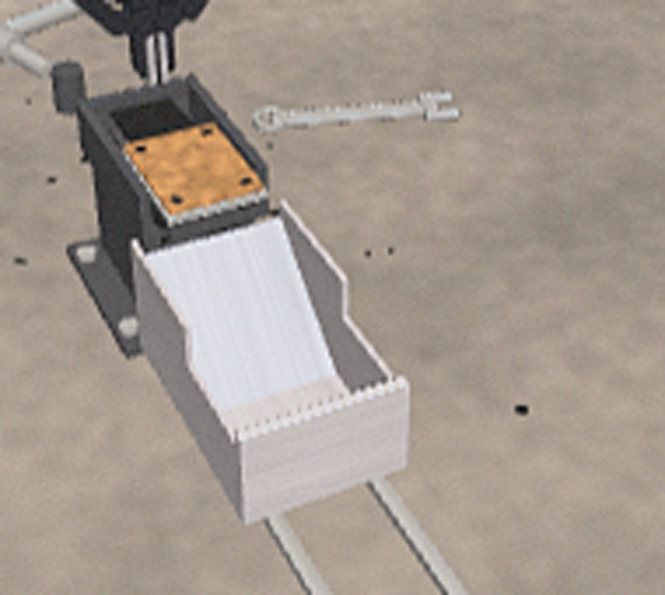

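View pics/d3t.png

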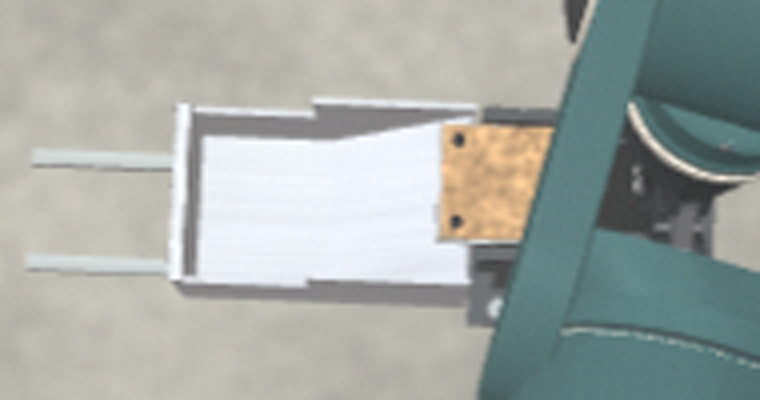

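Emit:
drive_tool --rows '[-0.03,0.003,0.04,0,0,0,-1,-0.03,0.003,0.1,0,0,0,-1,-0.03,0.003,0.15,0,0,0,-1,-0.03,0.003,0.19,0,0,0,-1,-0.03,0.003,0.207,0,0,0,-1]'

```text
t: 18.55
tool_pos: [563.3, -138.2, 122.4]
ee_rot: [-0.001, 0.717, 0.697, -0.0]
contact_force: [-0.2, -0.1, 0.5]
gripper_width: 0.0
```

Emit:
drive_tool --rows '[0.02,0,0,0,0,0,-1,0.04,0,0,0,0,0,-1,0.06,0,0,0,0,0,-1,0.08,0,0,0,0,0,-1,0.1,0,0,0,0,0,-1]'

```text
t: 19.05
tool_pos: [564.1, -123.3, 123.7]
ee_rot: [-0.0, 0.717, 0.697, 0.0]
contact_force: [0.6, -0.3, 0.1]
gripper_width: -0.4
```

Emit:
drive_tool --rows '[0.014,0,0,0,0,0,-1,0.028,0,0,0,0,0,-1,0.042,0,0,0,0,0,-1,0.056,0,0,0,0,0,-1,0.07,0,0,0,0,0,-1]'

```text
t: 19.55
tool_pos: [564.3, -113.1, 123.6]
ee_rot: [-0.0, 0.717, 0.697, 0.0]
contact_force: [-0.3, -2.5, 0.5]
gripper_width: 0.1
```

Emit:
drive_tool --rows '[0.014,0,0,0,0,0,-1,0.028,0,0,0,0,0,-1,0.042,0,0,0,0,0,-1,0.056,0,0,0,0,0,-1,0.07,0,0,0,0,0,-1]'

```text
t: 20.05
tool_pos: [564.6, -102.4, 123.6]
ee_rot: [-0.0, 0.717, 0.697, 0.0]
contact_force: [0.3, -2.2, 0.6]
gripper_width: 0.0
```

```bash
python3 look.py scene d4
```

```text
{'tool_pos': array([ 564.6, -102.2,  123.6]), 'contact_force': array([ 0.1, -0.9, -0.3])} 20.1
```

View pics/d4.png

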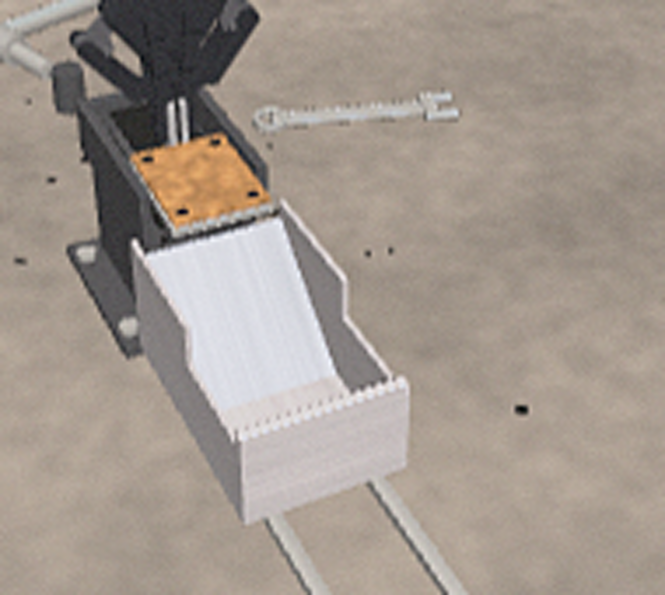

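Emit:
drive_tool --rows '[0.014,0,0,0,0,0,-1,0.028,0,0,0,0,0,-1,0.042,0,0,0,0,0,-1,0.056,0,0,0,0,0,-1,0.07,0,0,0,0,0,-1]'

```text
t: 20.6
tool_pos: [564.9, -91.9, 123.6]
ee_rot: [-0.0, 0.717, 0.697, 0.0]
contact_force: [0.5, -2.6, 1.1]
gripper_width: 0.3
```

```bash
python3 look.py scene d5
```

```text
{'tool_pos': array([564.8, -91.7, 123.6]), 'contact_force': array([ 0.4, -0.1,  1.3])} 20.65
```

View pics/d5.png

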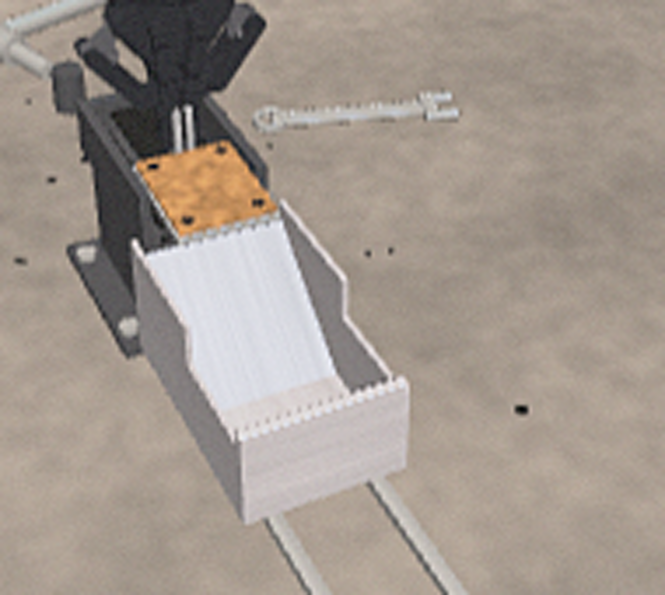

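Emit:
drive_tool --rows '[0.014,0,0,0,0,0,-1,0.028,0,0,0,0,0,-1,0.042,0,0,0,0,0,-1,0.056,0,0,0,0,0,-1,0.07,0,0,0,0,0,-1]'

```text
t: 21.15
tool_pos: [565.1, -81.3, 123.5]
ee_rot: [-0.001, 0.717, 0.697, 0.0]
contact_force: [0.5, -0.1, 0.6]
gripper_width: 0.0
```

Emit:
drive_tool --rows '[0.014,0,0,0,0,0,-1,0.028,0,0,0,0,0,-1,0.042,0,0,0,0,0,-1,0.056,0,0,0,0,0,-1,0.07,0,0,0,0,0,-1]'

```text
t: 21.65
tool_pos: [565.4, -70.9, 123.5]
ee_rot: [-0.0, 0.717, 0.697, 0.0]
contact_force: [-0.5, 0.6, 0.1]
gripper_width: 0.1
```

```bash
python3 look.py scene d6
```

```text
{'tool_pos': array([565.4, -70.7, 123.6]), 'contact_force': array([-0.9,  0.3, -0.1])} 21.7
```

View pics/d6.png

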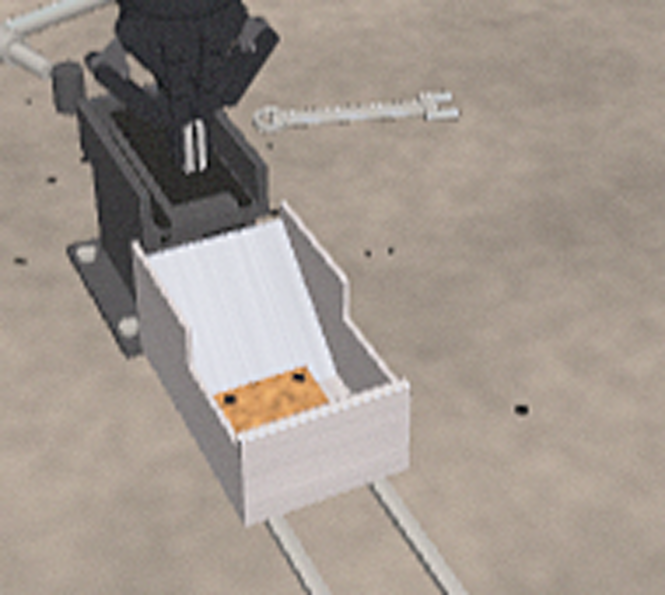

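Emit:
drive_tool --rows '[0,0,-0.1,0,0,0,-1,0,0,-0.3,0,0,0,-1,-0.2,0,-0.5,0,0,0,-1,-0.5,0,-0.6,0,0,0,-1,-0.8,0,-0.6,0,0,0,-1]'

```text
t: 22.2
tool_pos: [562.8, -192.6, 218.0]
ee_rot: [0.002, 0.716, 0.698, 0.001]
contact_force: [1.5, -0.3, 0.5]
gripper_width: 0.1
```

Emit:
drive_tool --rows '[-0.2,0,0,0,0,0,-1,-0.4,0,0,0,0,0,-1,-0.4,0,0,0,0,0,-1,-0.4,0,0,0,0,0,-1,-0.4,0,0,0,0,0,-1]'

```text
t: 22.7
tool_pos: [560.6, -250.5, 214.1]
ee_rot: [-0.0, 0.717, 0.698, 0.0]
contact_force: [0.6, -0.4, 0.3]
gripper_width: 0.5
```

```bash
python3 look.py scene d7; python3 look.py top d7t
```

```text
{'tool_pos': array([ 560.7, -250.3,  214. ]), 'contact_force': array([ 1. , -0.6,  1.4])} 22.75
{'tool_pos': array([ 560.7, -250.3,  213.9]), 'contact_force': array([-0.2, -0.7,  0.2])} 22.8
```

View pics/d7.png

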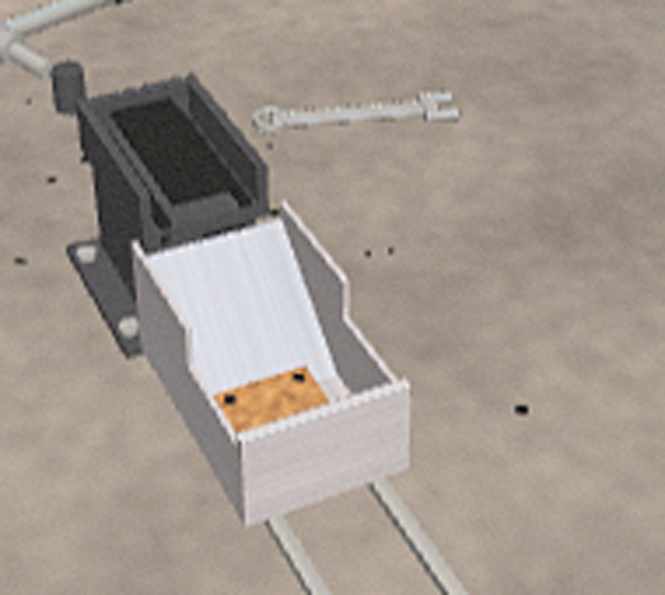

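View pics/d7t.png

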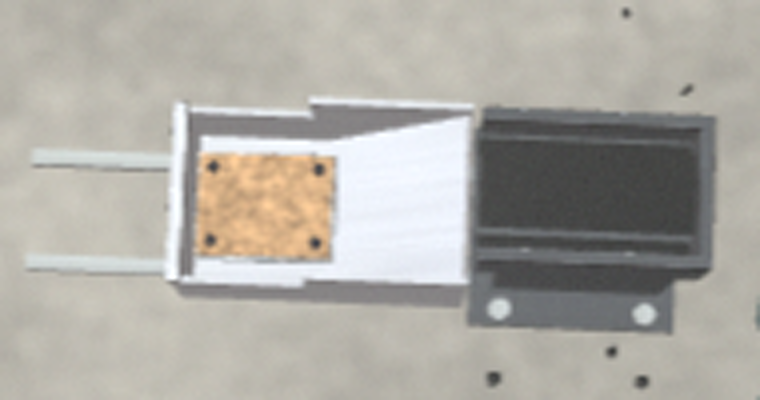

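```bash
python3 - <<'E'
from h import *
from rig import snapshot
import pickle
o=pickle.load(open("s1.pkl","rb")); 
for n,b in(("top",(112,145,196,206)),("top",(113,162,228,236)),("top",(110,165,188,215)),("scene",(234,280,215,272)),("scene",(195,228,186,206))):
    a=o[n]["img"]; c=snapshot(n)["img"]; y0,y1,x0,x1=b
    A=cv2.cvtColor(a,7).astype(np.float32)[y0-6:y1+6,x0-6:x1+6]; 
    C=cv2.cvtColor(c,7).astype(np.float32)[y0:y1,x0:x1]
    U=cv2.resize(A,None,fx=8,fy=8,interpolation=2);V=cv2.resize(C,None,fx=8,fy=8,interpolation=2)
    m=cv2.matchTemplate(U,V,5);_,v,_,l=cv2.minMaxLoc(m); print(n,b,round(v,3),48/8-l[0]/8,48/8-l[1]/8)
s=o["scene"];t=o["top"]
for S in(s,t): print((proj(S,lip2w(LIP,[(0,190,-40)]))-proj(S,lip2w(LIP,[(0,185,-40)])))/5)
E
```

```text
top (112, 145, 196, 206) 0.943 -0.625 0.0
top (113, 162, 228, 236) 0.558 -0.5 0.0
top (110, 165, 188, 215) 0.715 -0.75 0.0
scene (234, 280, 215, 272) 0.651 0.25 0.375
scene (195, 228, 186, 206) 0.994 0.125 0.25
[[0.21139569 0.30395348]]
[[-0.41156005 -0.01746774]]
```

Emit:
drive_tool --rows '[0.25,0,0,0,0,0,-1,0.5,0,0,0,0,0,-1,0.75,0,0,0,0,0,-1,1,0,0,0,0,0,-1,1,0,0,0,0,0,-1]'

```text
t: 23.55
tool_pos: [564.6, -97.6, 213.8]
ee_rot: [-0.0, 0.716, 0.699, 0.001]
contact_force: [0.4, -0.6, 0.1]
gripper_width: 0.1
```

Emit:
drive_tool --rows '[0.25,0,0,0,0,0,-1,0.5,0,0,0,0,0,-1,0.75,0,0,0,0,0,-1,1,0,0,0,0,0,-1,1,0,0,0,0,0,-1]'

```text
t: 24.05
tool_pos: [568.6, 51.9, 213.7]
ee_rot: [-0.001, 0.716, 0.698, 0.001]
contact_force: [-0.5, -0.7, -0.6]
gripper_width: -0.3
```

Emit:
drive_tool --rows '[0.25,0,0,0,0,0,-1,0.5,0,0,0,0,0,-1,0.75,0,0,0,0,0,-1,0.95,0,0,0,0,0,-1,0.95,0,0,0,0,0,-1]'

```text
t: 24.55
tool_pos: [572.6, 193.5, 213.5]
ee_rot: [-0.001, 0.716, 0.698, 0.0]
contact_force: [0.3, -0.3, 0.7]
gripper_width: -0.3
```

```bash
python3 -c "
from h import *
go([575.3,184,50])"
```

```text
t 24.55 pos [572.6 193.5 213.5] F [ 0.3 -0.3  0.7] w -0.3
shift [-0.064  0.02   1.09 ] turn [-0.0002 -0.0004  0.0016]
```

Emit:
drive_tool --rows '[0,0.02,0.2,0,0,0.0016,-1,0,0.02,0.4,0,0,0.0016,-1,0,0.02,0.65,0,0,0.0016,-1,0,0.02,0.9,0,0,0.0016,-1,0,0.02,1,0,0,0.0016,-1]'

```text
t: 25.05
tool_pos: [574.3, 189.8, 60.2]
ee_rot: [-0.001, 0.719, 0.695, -0.002]
contact_force: [-0.7, 0.3, 0.2]
gripper_width: -0.0
```

Emit:
drive_tool --rows '[-0.03,0,0.04,0,0,0,-1,-0.06,0,0.08,0,0,0,-1,-0.1,0,0.08,0,0,0,-1,-0.14,0,0.08,0,0,0,-1,-0.17,0,0.08,0,0,0,-1]'

```text
t: 25.55
tool_pos: [575.3, 165.2, 53.0]
ee_rot: [0.0, 0.719, 0.695, 0.001]
contact_force: [-0.2, -0.8, 0.6]
gripper_width: 0.1
```

Emit:
drive_tool --rows '[-0.012,0,0,0,0,0,-1,-0.024,0,0,0,0,0,-1,-0.036,0,0,0,0,0,-1,-0.045,0,0,0,0,0,-1,-0.05,0,0,0,0,0,-1]'

```text
t: 26.05
tool_pos: [574.5, 158.3, 51.8]
ee_rot: [-0.0, 0.718, 0.696, 0.0]
contact_force: [0.4, -0.3, 0.4]
gripper_width: 0.3
```

Emit:
drive_tool --rows '[-0.003,0,0,0,0,0,-1,-0.006,0,0,0,0,0,-1,-0.009,0,0,0,0,0,-1,-0.012,0,0,0,0,0,-1,-0.012,0,0,0,0,0,-1]'

```text
t: 26.55
tool_pos: [574.5, 156.5, 51.8]
ee_rot: [-0.0, 0.719, 0.696, 0.0]
contact_force: [-0.4, 0.1, -0.2]
gripper_width: -0.0
```

Emit:
drive_tool --rows '[-0.002,0,0,0,0,0,-1,-0.004,0,0,0,0,0,-1,-0.006,0,0,0,0,0,-1,-0.008,0,0,0,0,0,-1,-0.008,0,0,0,0,0,-1]'

```text
t: 27.05
tool_pos: [574.5, 155.8, 51.8]
ee_rot: [-0.001, 0.718, 0.696, 0.001]
contact_force: [1.1, 5.6, -0.4]
gripper_width: -0.1
```

Emit:
drive_tool --rows '[-0.002,0,0,0,0,0,-1,-0.004,0,0,0,0,0,-1,-0.006,0,0,0,0,0,-1,-0.006,0,0,0,0,0,-1,-0.006,0,0,0,0,0,-1]'

```text
t: 27.55
tool_pos: [574.4, 154.9, 51.8]
ee_rot: [-0.001, 0.718, 0.696, 0.001]
contact_force: [1.6, 5.3, -1.7]
gripper_width: 0.4
```

Emit:
drive_tool --rows '[-0.002,0,0,0,0,0,-1,-0.004,0,0,0,0,0,-1,-0.006,0,0,0,0,0,-1,-0.006,0,0,0,0,0,-1,-0.006,0,0,0,0,0,-1]'

```text
t: 28.05
tool_pos: [574.4, 154.3, 51.8]
ee_rot: [-0.001, 0.718, 0.696, 0.001]
contact_force: [0.9, 8.4, -1.4]
gripper_width: -0.3
```

Emit:
drive_tool --rows '[-0.001,0,0,0,0,0,-1,-0.002,0,0,0,0,0,-1,-0.003,0,0,0,0,0,-1,-0.004,0,0,0,0,0,-1,-0.004,0,0,0,0,0,-1]'

```text
t: 28.55
tool_pos: [574.4, 154.3, 51.8]
ee_rot: [-0.001, 0.718, 0.696, 0.001]
contact_force: [1.6, 13.0, -2.3]
gripper_width: -0.2
```

Emit:
drive_tool --rows '[0.01,0,0,0,0,0,-1,0.06,0,0,0,0,0,-1,0.2,0,0,0,0,0,-1,0.35,0,-0.2,0,0,0,-1,0.5,0,-0.5,0,0,0,-1]'

```text
t: 29.05
tool_pos: [575.5, 228.1, 124.8]
ee_rot: [-0.001, 0.719, 0.695, -0.002]
contact_force: [1.6, 0.6, 0.1]
gripper_width: 0.3
```

Emit:
drive_tool --rows '[0.25,0,-0.2,0,0,0,-1,0.5,0,-0.4,0,0,0,-1,0.75,0,-0.5,0,0,0,-1,1,0,-0.5,0,0,0,-1,1,0,-0.5,0,0,0,-1]'

```text
t: 29.55
tool_pos: [581.1, 381.5, 201.6]
ee_rot: [-0.001, 0.717, 0.697, 0.001]
contact_force: [0.4, -0.9, -1.2]
gripper_width: -0.3
```

Emit:
drive_tool --rows '[0.2,0,0,0,0,0,-1,0.4,0,0,0,0,0,-1,0.4,0,0,0,0,0,-1,0.4,0,0,0,0,0,-1,0.4,0,0,0,0,0,-1]'

```text
t: 30.05
tool_pos: [583.7, 436.7, 201.7]
ee_rot: [-0.0, 0.719, 0.695, 0.0]
contact_force: [-0.3, 0.2, 0.5]
gripper_width: 0.1
```

```bash
python3 - <<'E'
from h import *
from rig import snapshot
import pickle
o=pickle.load(open("s1.pkl","rb"))
for n,b in(("top",(112,145,196,206)),("top",(113,162,228,236)),("scene",(234,280,215,272)),("scene",(195,228,186,206))):
    a=o[n]["img"]; c=snapshot(n)["img"]; y0,y1,x0,x1=b
    A=cv2.cvtColor(a,7).astype(np.float32)[y0-6:y1+6,x0-6:x1+6]
    C=cv2.cvtColor(c,7).astype(np.float32)[y0:y1,x0:x1]
    U=cv2.resize(A,None,fx=8,fy=8,interpolation=2);V=cv2.resize(C,None,fx=8,fy=8,interpolation=2)
    _,v,_,l=cv2.minMaxLoc(cv2.matchTemplate(U,V,5)); print(n,b,round(v,3),6-l[0]/8,6-l[1]/8)
for n in("scene","top"): cv2.imwrite(f"pics/e_{n}.png",cv2.resize(snapshot(n)["img"][:,:,::-1],(800,600),interpolation=2))
E
```

```text
top (112, 145, 196, 206) 0.984 0.0 0.0
top (113, 162, 228, 236) 0.561 0.125 0.0
scene (234, 280, 215, 272) 0.666 0.0 0.0
scene (195, 228, 186, 206) 0.999 0.0 0.0
```

View pics/e_scene.png

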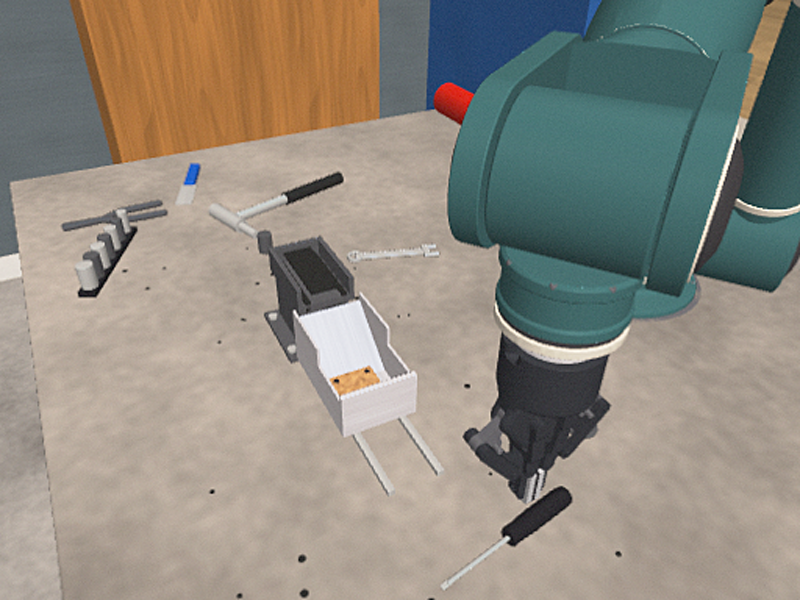

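View pics/e_top.png

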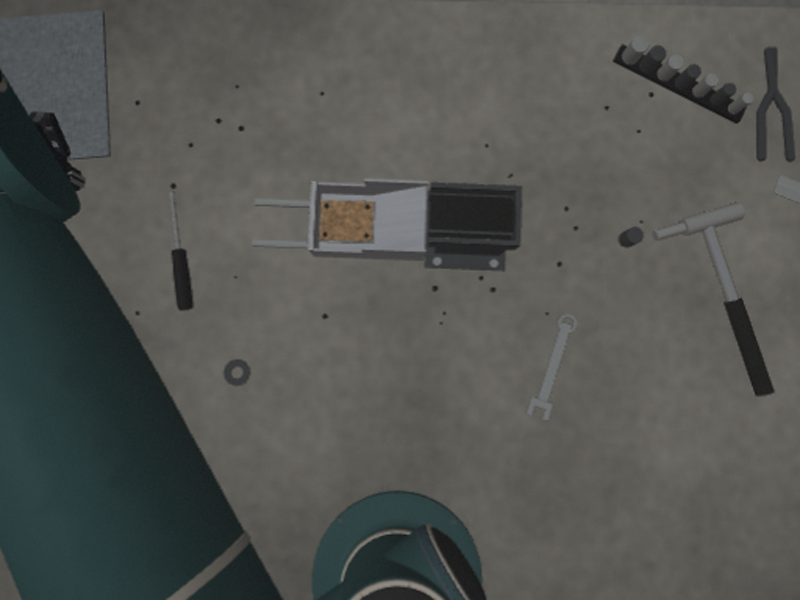

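Chute is back home (0 px shift from the first seating), the plate lies flat in the tray at about (347, 220) in the top view, and the bystanders have not moved.

```bash
python3 -c "
from rig import robot
print(robot.sign_off())"
```

```text
the job is handed in; nothing more can be done
None
```

The chute is home against its stop and the cover plate lies flat in its tray. I handed the job in at about 30 s with the arm clear of everything.

- **Chute:** I pushed it about 44 mm until it met the stop. The reading rose to 23 N there, which was closer to the 25 N limit than I intended.
- **Dragging the plate:** It bottomed about 15 mm down. I pressed with 14–17 N and dragged it 60 mm forward, with a drag reading of about 7–9 N.
- **Pushing the plate off:** I let it rise, went in behind its rear edge and pushed with about 2.5 N until it tipped off. The plate was never lifted.
- **One check disagreed:** after the drop, the pictures showed the landing had knocked the chute out by about 1.5 mm. I pushed it home again, ending at 13 N on the stop.

**Last checks:** the chute's image matches its first home position to within 0.1 px in both cameras (a tenth of a pixel is about 0.3 mm). One top-view match (the slope's step) and one in the scene view (the end wall) were weak, but they agreed. The wrench, screwdriver, washer and socket look unmoved. The forces are the readings at the end of each move, so brief peaks in between were not seen.

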